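# Pack the latched picnic box

## Robot

A 6-joint arm with a two-finger parallel gripper is mounted at the origin on a cart in front of the work surface, level with it; the furniture and walls round the work are solid. World frame = base frame: x ahead of the robot, y to its left, z up, the work surface at z = 0. Lengths are in m, angles in rad, forces in N, time in s.
With the tool pointing down it reaches from about 0.35 to 0.925 m from the base axis. Payload 6.4 kg.
Tool frame: the origin (TCP) lies midway between the tips of the shut fingers; the grasp point (between the pads) lies 19 mm behind it; z points along the fingers, y is the line along which they close (so a half turn about z gives the same grasp; the last joint's range is limited). The gripper opens to 85 mm and grips with 20 to 120 N. Pads are 22 mm wide; open, the fingers measure 114 mm over their backs; the gripper's body (76 mm by 85 mm) begins 54 mm behind the grasp point. The pads swing forward as they close: fully open they stand 13 mm farther back than shut.
Start: joints at [-1.516, 0.245, 1.558, -0, 1.339, -0.174], TCP at [0.147, -0.633, 0.231] pointing down, gripper open.
Joint ranges: [-3.13, 3.13], [-1.02, 2.26], [0.13, 2.54], [-0.95, 4.09], [0.21, 2.88], [-2.74, 2.74]. Speed limits (rad/s): [2.57, 2.57, 3.14, 3.14, 3.14, 3.14].

## Interface

Orientations are given as a unit quaternion [x, y, z, w].
In Python, from bench import r gives the robot as it stands.
- The arm moves only by the shell command python3 -m pendant 'ROWS' [FORCE]. ROWS is JSON, one flat list of numbers, 5 for each row, row after row: the opening, from 0 (shut) to 1 (fully open), then the shift along the world's x, y, z in units of 50 mm (1.0 is 50 mm), then the turn about the world's z in rad. In form: [grip, x, y, z, turn, grip, x, y, z, turn, ...]. A call has 1 to 8 rows; each row is the pose to reach, as a shift and turn from the pose commanded when the call began; what a row does not reach only later rows make up. A row lasts 1/10 s, in which the tool goes at most 50 mm and 8.59 degrees, less where a joint would pass 70% of its speed; a pose out of reach is approached as far as the arm can. A call with a gripper value outside its range is refused whole. The fingers move at their own pace and stop on an object; FORCE is the grip in N (left out, the last holds). Time passes only in rows, so rows that repeat a pose let the fingers close. It gives the time, the measured TCP pose, the force, the opening and the grip force at its end, in the units of the state.
- r.observe(): the state, without advancing time (a new reading comes with each control period).
- r.grab_frame(name): name is "scene" or "top" or "wrist"; returns the picture (420x560x3 uint8, red, green, blue); there is no depth.
- r.camera_info(name): a dict with "mtx" (3x3 intrinsics, pixels), "dist" ([k1, k2, p1, p2, k3] as OpenCV has them; the pictures are not rectified), "extrinsics" (4x4, takes a point from camera to world coordinates). Camera axes: x right, y down, z forward; pixel columns grow to the right and rows downward; lengths in m; the calibration is good to about 2 mm. A picture is of the moment at which its call begins: read the wrist's pose just before it. camera_info takes no time and is no camera call; for the wrist camera it gives the pose at the moment of the call.
- r.finish_job(): hands the job in; it is judged then, once.
The state is a dict: "clock": time; "qpos": joint angles; "joint_vel": joint speeds; "joint_efforts": joint torques, N m; "position": TCP position; "tcp_rot": TCP orientation; "force": force on the tool from outside, world axes, zero at the start; "torque": the same for the moment, N m; "opening": finger opening in m; "finger_force": force on a finger pad.
Only numpy, scipy, OpenCV 4.12 (cv2) and the standard library are available. Lean on these libraries where they do the work, as an engineer would, in place of code of your own. Each camera call takes 0.05 s, during which the arm holds its last target. There are 200 camera calls.

## Task

Pack the picnic box: give the latch knob on its lid a quarter turn clockwise to release it, swing the lid up to upright or beyond (it stays where it is left), nest each orange tumbler from the worktop gently, without ramming it, into a blue tumbler in the box (one in each), and slide the wooden board out of its stand and fully down into the slot at the box's right end. Then shut the lid fully and turn the knob all the way back to lock it. Leave the mug, the yellow-capped jar, the yoghurt tub and the tin alone.

Things in the scene. Friction and masses are not known exactly. Their poses are not given: they have to be found in the camera images.
- case_rim (a point): Green picnic box, fixed, 144 (x) x 274 (y) x 112 mm high, walls 6 mm, floor 5 mm thick; open top under a hinged lid. Point: middle of the box at the height of its rim (the rim is the underside of the shut lid). x points from the front (knob and bar side) to the hinge side, y to the left, z up.
- lid (a joint): Lid angle, rad: 0 shut, grows as the front edge swings up, stop at 1.85. A stiff hinge (about 0.33 N m of friction) holds the lid at any angle; it does not fall. Locked, it cannot be raised.
- lid_hinge (a point): On the hinge line of the lid, in the middle of the box's far rim, level with the rim; y runs along the hinge line; the frame turns with the lid (the lid lies towards its -x; positive turns about +y raise the front).
- lid_bar (a point): Middle of the black round bar handle on the lid: bar 10 mm thick, 84 mm long along the lid's y between two posts, its centre line 30 mm above the lid's top face. It lies 138 mm in front of the hinge line, 38 mm above it and 50 mm to the left of the middle (in the lid's frame). The lid is 8 mm thick and ends 12 mm in front of the bar.
- knob (a joint): Angle of the latch knob, rad: 0 locked, 1.57 open; grows clockwise as seen from above the lid. The lid is free beyond about 1.1 rad and locked below about 0.9; turned to locked, a raised lid will not shut fully. Turns with slight friction (0.04 N m) and stays.
- knob_grip (a point): Black latch knob on the lid, to the right of the bar: grip rib 36 mm long along this frame's y, 12 mm thick along its x, standing from 10 to 32 mm above the lid's top face; point in the middle of the rib 21 mm above the lid; z along the turning axis, out of the lid. Locked, the rib lies parallel to the front edge of the box.
- slot (a point): Slot for the board inside the box at its right end: two upright channels at front and back, 11 mm wide (y) and 67 mm high, with flared mouths up to 71 mm above the floor (17 mm wide at the top). Point: on the box floor in the middle of the slot. Axes as the box: the slot runs along x (132 mm between front and back wall), z up. The middle of the slot lies 31 mm from the right wall.
- board_mid (a point): Centre of a small brown wooden board, 120 mm (x) x 8 mm thick (y) x 100 mm high (z), standing on its long edge in the stand. Home in the slot, it stands on the box floor with its centre 50 mm above the point slot and its top edge 7 mm below the rim.
- stand: Fixed drying stand: wooden foot 150 x 50 x 8 mm with four steel pins 53 mm high that hold the board upright, along the stand's x. Origin under its middle.
- host1_mid (a point): Centre (on the axis, 35 mm above the foot) of blue tumbler 1 that stands in the box (left of three in a row along the box's y, 66 mm apart), loose in a well 35 mm deep, foot on the box floor (5 mm), rim 37 mm below the rim of the box. Same shape as the orange ones; mouth 53 mm wide inside.
- host2_mid (a point): Centre (on the axis, 35 mm above the foot) of blue tumbler 2 that stands in the box (middle of three in a row along the box's y, 66 mm apart), loose in a well 35 mm deep, foot on the box floor (5 mm), rim 37 mm below the rim of the box. Same shape as the orange ones; mouth 53 mm wide inside.
- host3_mid (a point): Centre (on the axis, 35 mm above the foot) of blue tumbler 3 that stands in the box (right of three in a row along the box's y, 66 mm apart), loose in a well 35 mm deep, foot on the box floor (5 mm), rim 37 mm below the rim of the box. Same shape as the orange ones; mouth 53 mm wide inside.
- tumbler1_mid (a point): Centre (on the axis, 35 mm above the foot) of orange tumbler 1, standing upright on the worktop; may be absent. 70 mm tall, tapered from the foot (37 mm across) to 51 mm at 45 mm up, then a straight collar 57 mm across; wall 2 mm; inner floor 30 mm above the foot. z runs from foot to mouth. Nested, it rests on that floor with 1.5 mm to spare all round, its centre 30 mm above the other's.
- tumbler2_mid (a point): Centre (on the axis, 35 mm above the foot) of orange tumbler 2, standing upright on the worktop; may be absent. 70 mm tall, tapered from the foot (37 mm across) to 51 mm at 45 mm up, then a straight collar 57 mm across; wall 2 mm; inner floor 30 mm above the foot. z runs from foot to mouth. Nested, it rests on that floor with 1.5 mm to spare all round, its centre 30 mm above the other's.
- tumbler3_mid (a point): Centre (on the axis, 35 mm above the foot) of orange tumbler 3, standing upright on the worktop; may be absent. 70 mm tall, tapered from the foot (37 mm across) to 51 mm at 45 mm up, then a straight collar 57 mm across; wall 2 mm; inner floor 30 mm above the foot. z runs from foot to mouth. Nested, it rests on that floor with 1.5 mm to spare all round, its centre 30 mm above the other's.
- mug: White mug with a green band, 94 mm tall, near the back; origin under its middle. To be left alone.
- yellow_jar: Spice jar with a yellow cap, 45 mm wide, 100 mm tall, at the back right. Origin under its middle. To be left alone.
- yoghurt: Yoghurt tub, 72 mm wide, 71 mm tall, at the left. Origin under its middle. To be left alone.
- flat_tin: Flat oval-cornered tin, 63 x 105 x 25 mm, lying near the front edge. Origin under its middle. To be left alone.

How it is judged:
By the outcome, as a careful person would: the job done as asked, in the order asked, and still so for the second after the job is handed in, with the robot touching nothing.
Of tumbler1, tumbler2, tumbler3 only 1 to 3 are there at a start; the rules pass over those that are not, and their reading is None.
At some moment in a run one of tumbler1, tumbler2, tumbler3 may be knocked a few centimetres aside while the robot is not near it.
It also fails if it takes over 210 s, if anything falls off the work surface, if the arm or the gripper's body presses on something with over 40 N, if the wrist force passes 120 N, or if a joint passes its speed limit or range.

## Working session

There is one attempt and no reset: what is moved stays moved. The work goes in short steps, Python scripts to look and compute and a shell command to move; the robot and the scene stay as the last step left them, time stands still between calls to the robot, and variables do not carry over. Pictures are saved under pics/ and viewed, at most 14 in all, crops included, and the job is handed in when it is done.

```bash
ls; mkdir -p pics; python3 - <<'E'
from bench import r
import cv2,numpy as np
o=r.observe(); print({k:np.round(v,3).tolist() for k,v in o.items()})
a=r.grab_frame("scene");b=r.grab_frame("top")
cv2.imwrite("pics/scene0.png",a[:,:,::-1]);cv2.imwrite("pics/top0.png",b[:,:,::-1])
for n in("scene","top","wrist"):
  c=r.camera_info(n);print(n,np.round(c["mtx"],1).tolist(),np.round(c["dist"],4),np.round(c["extrinsics"],3).tolist())
E
```

```text
pics
{'clock': 0.0, 'qpos': [-1.516, 0.246, 1.559, -0.0, 1.339, -0.174], 'joint_vel': [-0.002, -0.001, -0.0, 0.002, 0.0, -0.0], 'joint_efforts': [0.003, -42.951, -32.612, 0.0, 0.005, 0.0], 'position': [0.147, -0.632, 0.23], 'tcp_rot': [0.993, 0.114, 0.0, -0.001], 'force': [0.415, 0.56, -1.099], 'torque': [0.022, 0.051, 0.036], 'finger_force': 0.0, 'opening': 0.085}
scene [[450.9, 0.0, 276.7], [0.0, 450.9, 205.7], [0.0, 0.0, 1.0]] [-0.0374  0.      0.      0.      0.    ] [[-0.719, -0.535, 0.444, 0.008], [-0.695, 0.555, -0.457, 0.646], [-0.002, -0.637, -0.771, 1.075], [0.0, 0.0, 0.0, 1.0]]
top [[444.9, 0.0, 276.3], [0.0, 444.9, 205.3], [0.0, 0.0, 1.0]] [-0.0252  0.      0.      0.      0.    ] [[0.014, -0.985, 0.17, 0.331], [-1.0, -0.014, 0.001, 0.07], [0.002, -0.17, -0.986, 1.482], [0.0, 0.0, 0.0, 1.0]]
wrist [[290.3, 0.0, 277.8], [0.0, 290.3, 211.7], [0.0, 0.0, 1.0]] [-0.0236  0.      0.      0.      0.    ] [[0.227, -0.93, -0.288, 0.222], [-0.974, -0.217, -0.065, -0.615], [-0.002, 0.296, -0.955, 0.373], [0.0, 0.0, 0.0, 1.0]]
```

View pics/scene0.png

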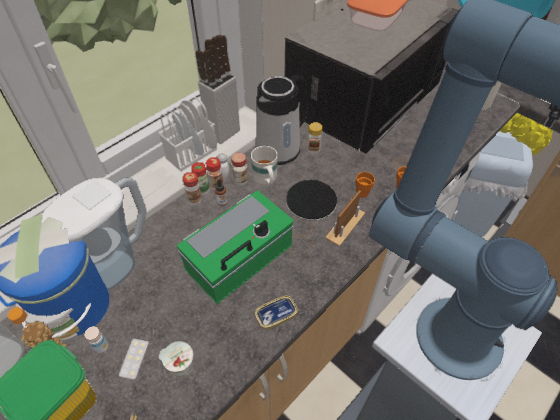

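View pics/top0.png

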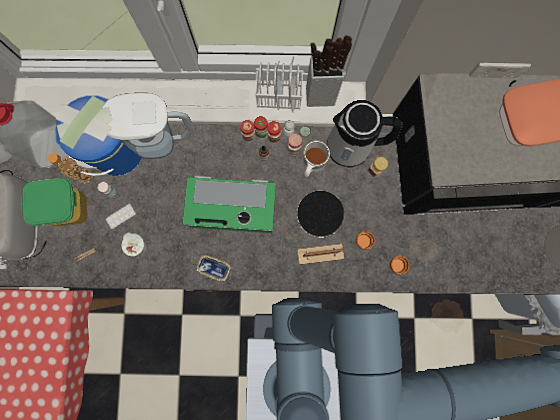

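The scene view shows the box, the board in its stand at (345,218), and two orange tumblers at (365,183) and (403,175). In the top view the box spans (184–275, 178–230), with the knob at (244,217) and the bar at (210,221). The stand is at (321,254) and the tumblers are at (365,241) and (400,264).

```bash
cat > h.py <<'E'
from bench import r
import cv2,numpy as np
def ray(n,px,ci=None):
    c=ci or r.camera_info(n);p=cv2.undistortPoints(np.float64(px).reshape(-1,1,2),np.array(c["mtx"]),np.array(c["dist"])).reshape(-1,2)
    E=np.array(c["extrinsics"]);return E[:3,3],np.c_[p,np.ones(len(p))]@E[:3,:3].T
def at_z(n,px,z,ci=None):
    o,d=ray(n,px,ci);return o+d*((z-o[2])/d[:,2])[:,None]
def proj(n,P,ci=None):
    c=ci or r.camera_info(n);E=np.linalg.inv(np.array(c["extrinsics"]))
    return cv2.projectPoints(np.float64(P).reshape(-1,1,3),cv2.Rodrigues(E[:3,:3])[0],E[:3,3],np.array(c["mtx"]),np.array(c["dist"]))[0].reshape(-1,2)
def grab(n):
    c=r.camera_info(n);return r.grab_frame(n),c
def save(name,im,box=None,s=1):
    if box: im=im[box[1]:box[3],box[0]:box[2]]
    cv2.imwrite(f"pics/{name}.png",cv2.resize(im,None,fx=s,fy=s,interpolation=cv2.INTER_CUBIC)[:,:,::-1])
E
python3 - <<'E'
from h import *
b=cv2.imread("pics/top0.png")[:,:,::-1];a=cv2.imread("pics/scene0.png")[:,:,::-1]
save("topc",b,(175,165,425,285),3.2)
save("scenec",a,(170,150,430,340),3)
for n,im in(("top",b),("scene",a)):
    h=cv2.cvtColor(im,cv2.COLOR_RGB2HSV)
    m=cv2.inRange(h,(5,170,120),(15,255,255))
    k,l,s,c=cv2.connectedComponentsWithStats(m)
    print(n,[(s[i].tolist(),c[i].round(1).tolist()) for i in range(1,k) if s[i,4]>25])
    m=cv2.inRange(h,(55,150,40),(75,255,255));k,l,s,c=cv2.connectedComponentsWithStats(m)
    for i in range(1,k):
        if s[i,4]>1000: print("green",s[i],c[i],cv2.boxPoints(cv2.minAreaRect(np.argwhere(l==i)[:,::-1].astype(np.float32))).round(1).tolist())
E
```

```text
top [([357, 232, 17, 17, 62], [365.8, 239.2]), ([393, 257, 15, 16, 61], [402.0, 264.6])]
scene [([397, 167, 9, 11, 49], [400.4, 171.7]), ([356, 173, 19, 17, 149], [364.0, 180.9]), ([12, 310, 14, 14, 73], [20.1, 318.3])]
green [ 178  191  115   94 2463] [238.11855461 243.73041007] [[176.89999389648438, 245.60000610351562], [262.1000061035156, 180.6999969482422], [294.3999938964844, 223.10000610351562], [209.1999969482422, 288.0]]
green [   0  341   84   79 3746] [ 37.78510411 385.36412173] [[-11.899999618530273, 395.6000061035156], [45.5, 334.5], [88.4000015258789, 374.79998779296875], [31.0, 435.8999938964844]]
```

View pics/topc.png

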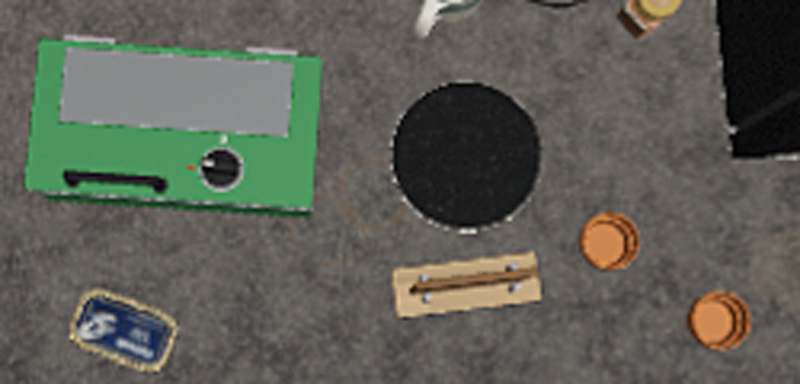

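View pics/scenec.png

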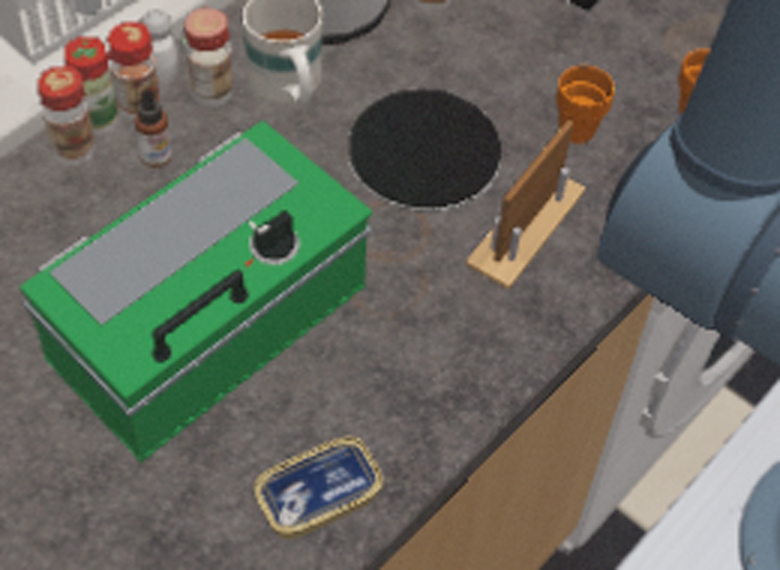

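Topc shows the lid corners at (41,40), (321,58), (312,206) and (27,188), the knob at (221,168) and the bar from (70,178) to (162,184). The board's top edge runs (415,289)–(537,271), the tumbler rims are at (612,241) and (722,321), and the tin is at (123,330). Scenec shows the same layout, with one tumbler partly hidden by the arm.

```bash
python3 - <<'E'
from h import *
f=lambda L:(np.array(L,float)+.5)/3.2-.5+[175,165]
g=lambda L:(np.array(L,float)+.5)/3-.5+[170,150]
pr=lambda s,P:print(s,np.round(P,4).tolist())
pr("lid top",at_z("top",f([(41,40),(321,58),(312,206),(27,188)]),.12))
pr("lid scene",at_z("scene",g([(264,122),(371,212),(128,402),(23,287)]),.12))
pr("knob top z.152",at_z("top",f([(221,168)]),.14)); pr("knob scene",at_z("scene",g([(274,233)]),.14))
pr("bar top",at_z("top",f([(70,177),(162,184)]),.15)); pr("bar scene",at_z("scene",g([(162,334),(238,282)]),.15))
pr("stand",at_z("top",f([(393,269),(535,252),(541,298),(398,318)]),.008))
pr("board",at_z("top",f([(413,289),(537,271)]),.108));pr("board scene",at_z("scene",g([(505,198),(573,126)]),.108))
pr("tum",at_z("top",f([(612,241),(722,321)]),.07));pr("tum sc",at_z("scene",g([(586,86)]),.07))
pr("tin",at_z("top",f([(123,330)]),.025)); pr("jar,mug",at_z("top",[(379,167),(316,154)],.1))
E
```

```text
lid top [[0.6508, 0.3511, 0.12], [0.6367, 0.0758, 0.12], [0.4908, 0.0823, 0.12], [0.5042, 0.3575, 0.12]]
lid scene [[0.635, 0.0781, 0.12], [0.4898, 0.0868, 0.12], [0.4994, 0.3637, 0.12], [0.6489, 0.353, 0.12]]
knob top z.152 [[0.5236, 0.1693, 0.14]]
knob scene [[0.5244, 0.1734, 0.14]]
bar top [[0.5115, 0.311, 0.15], [0.5061, 0.2239, 0.15]]
bar scene [[0.5116, 0.3126, 0.15], [0.5043, 0.2348, 0.15]]
stand [[0.4397, -0.0015, 0.008], [0.4593, -0.1486, 0.008], [0.4119, -0.1543, 0.008], [0.3895, -0.0069, 0.008]]
board [[0.4134, -0.016, 0.108], [0.4323, -0.1355, 0.108]]
board scene [[0.4189, -0.0168, 0.108], [0.4275, -0.1298, 0.108]]
tum [[0.4659, -0.2162, 0.07], [0.3883, -0.3235, 0.07]]
tum sc [[0.4674, -0.2128, 0.07]]
tin [[0.3726, 0.273, 0.025]]
jar,mug [[0.6979, -0.2569, 0.1], [0.738, -0.0548, 0.1]]
```

```bash
python3 -m pendant '[1,0.75,0.9,0.1,0.15, 1,1.5,1.8,0.2,0.3, 1,2.2,2.6,0.4,0.45, 1,3,3.5,0.4,0.6, 1,3.7,4.2,0.4,0.75, 1,4.3,5,0.4,0.9, 1,5,5.8,0.4,1.05, 1,5.6,6.5,0.4,1.2]'
```

```text
clock: 0.9
position: [0.4086, -0.329, 0.251]
tcp_rot: [0.754, 0.657, 0.0, -0.0]
force: [0.7, -0.1, 0.4]
opening: 0.0858
finger_force: 0.0
```

```bash
python3 -m pendant '[1,0.2,0.9,0,0.05, 1,0.4,1.8,0,0.09, 1,0.6,2.8,0,0.09, 1,0.8,3.7,0,0.09, 1,1,4.7,0,0.09, 1,1.2,5.6,0,0.09, 1,1.4,6.6,0,0.09, 1,1.5,7.5,0,0.09]'; python3 -m pendant '[1,0.2,0.9,0.3,0,1,0.2,0.9,0.3,0,1,0.2,0.9,0.3,0]'; python3 - <<'E'
from h import *
im,c=grab("wrist");save("w1",im,s=1.4);t=grab("top")[0];cv2.imwrite("pics/top1.png",t[:,:,::-1])
import pickle;pickle.dump(c,open("w1.pkl","wb"));print(r.observe()["position"])
E
```

```text
clock: 1.7
position: [0.4827, 0.0462, 0.2511]
tcp_rot: [0.725, 0.689, 0.0, -0.0]
force: [0.1, -0.8, 0.8]
opening: 0.0854
finger_force: 0.0
clock: 2.0
position: [0.4927, 0.0898, 0.2661]
tcp_rot: [0.724, 0.689, -0.0, 0.0]
force: [-0.3, 0.1, 0.3]
opening: 0.0852
finger_force: 0.0
[0.4923874  0.08824161 0.26548435]
```

View pics/w1.png

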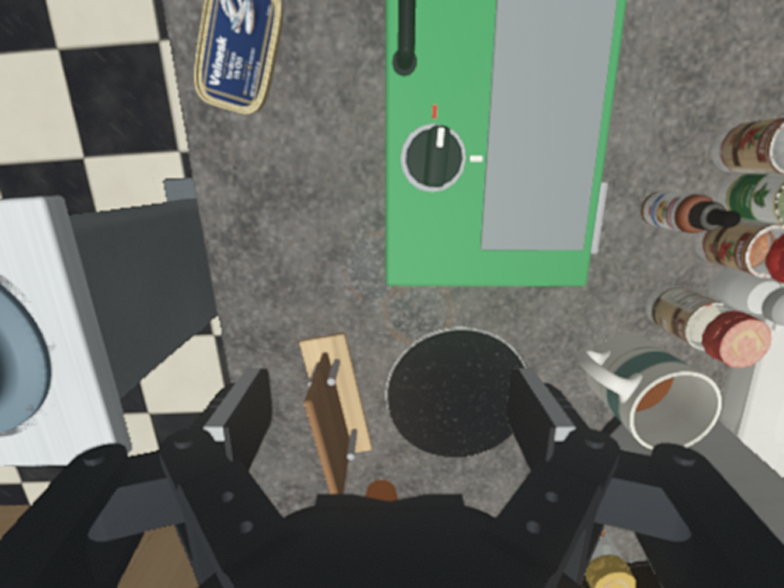

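The wrist view shows the knob ring at (434,157), the lid's right corners at (387,285) and (588,285), the bar's right end at (404,62), and the board with its stand around (335,410).

```bash
python3 - <<'E'
from h import *
import pickle;c=pickle.load(open("w1.pkl","rb"))
f=lambda L:(np.array(L,float)+.5)/1.4-.5
pr=lambda s,P:print(s,np.round(P,4).tolist())
pr("knob",at_z("w",f([(434,157)]),.122,c)); pr("lid",at_z("w",f([(387,285),(588,285),(625,0),(387,0)]),.12,c))
pr("bar",at_z("w",f([(404,62),(404,8)]),.15,c))
pr("board top",at_z("w",f([(312,400),(335,495)]),.108,c)); pr("stand",at_z("w",f([(300,342),(345,335),(370,445)]),.008,c))
b=cv2.imread("pics/top1.png");cv2.imwrite("pics/topc1.png",cv2.resize(b[220:290,290:420],None,fx=4,fy=4))
E
```

```text
knob [[0.5274, 0.1732, 0.122]]
lid [[0.4914, 0.0853, 0.12], [0.6403, 0.078, 0.12], [0.6474, 0.2606, 0.12], [0.5006, 0.2665, 0.12]]
bar [[0.5083, 0.2249, 0.15], [0.5094, 0.2518, 0.15]]
board top [[0.4228, -0.0154, 0.108], [0.4331, -0.1158, 0.108]]
stand [[0.3929, -0.0045, 0.008], [0.4418, 0.0012, 0.008], [0.4595, -0.1387, 0.008]]
```

```bash
python3 -m pendant '[0.5,0.33,0.84,0,0, 0.5,0.66,1.68,0,0, 0.5,0.66,1.68,-0.7,0, 0.5,0.66,1.68,-1.4,0, 0.5,0.66,1.68,-2,0, 0.5,0.66,1.68,-2.4,0, 0.5,0.66,1.68,-2.64,0, 0.5,0.66,1.68,-2.64,0]' 30; python3 -m pendant '[0,0,0,0,0,0,0,0,0,0,0,0,0,0,0,0,0,0,0,0,0,0,0,0,0]' 30; python3 - <<'E'
from h import *
im,c=grab("wrist");save("w2",im,(150,100,430,420),1.8)
E
```

```text
clock: 2.9
position: [0.5246, 0.1716, 0.1322]
tcp_rot: [0.726, 0.688, -0.002, -0.001]
force: [1.6, 0.5, 0.3]
opening: 0.0427
finger_force: 0.0
clock: 3.4
position: [0.5262, 0.1727, 0.136]
tcp_rot: [0.725, 0.689, -0.0, 0.001]
force: [-3.9, -3.5, 5.5]
opening: 0.0111
finger_force: 32.9
```

View pics/w2.png

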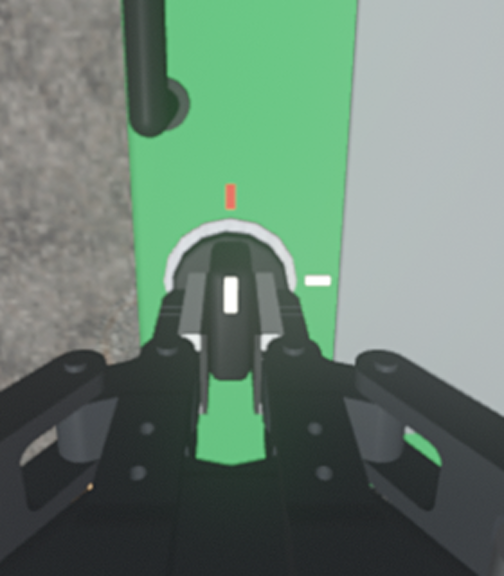

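The rib is gripped between the pads, with its white mark at (230,295) next to the red lock mark. I'll turn it clockwise.

```bash
python3 -m pendant '[0,0,0,0.03,-0.13,0,0,0,0.06,-0.26,0,0,0,0.06,-0.39,0,0,0,0.06,-0.52,0,0,0,0.06,-0.65,0,0,0,0.06,-0.78,0,0,0,0.06,-0.91,0,0,0,0.06,-1.04]'; python3 -m pendant '[0,0,0,0,-0.13,0,0,0,0,-0.26,0,0,0,0,-0.39,0,0,0,0,-0.52,0,0,0,0,-0.58,0,0,0,0,-0.58,0,0,0,0,-0.58]';
```

```text
clock: 4.25
position: [0.5267, 0.1724, 0.1374]
tcp_rot: [0.972, 0.235, 0.001, 0.001]
force: [3.9, -2.4, -5.7]
opening: 0.0112
finger_force: 31.5
clock: 4.95
position: [0.5268, 0.1721, 0.1374]
tcp_rot: [0.999, -0.049, 0.002, 0.001]
force: [3.5, -3.5, -5.9]
opening: 0.011
finger_force: 36.2
```

```bash
python3 -m pendant '[0.5,0,0,0,0,0.5,0,0,0,0,0.5,0,0,0,0,0.6,0,0,0.6,0,0.6,0,0,1.4,0.1,0.6,0,0,1.6,0.23,0.6,0,0.3,1.6,0.36,0.6,0,0.6,1.6,0.49]';  python3 -m pendant '[0.6,0,0.2,0,0.14,0.6,0,0.4,0,0.28,0.6,0,0.6,0,0.42,0.6,0,0.8,0,0.56,0.6,-0.2,1.2,0,0.7,0.6,-0.34,1.36,0,0.84,0.6,-0.34,1.36,0,0.98,0.6,-0.34,1.36,0,1.13]'; python3 - <<'E'
from h import *
im,c=grab("wrist");save("w3",im);o=r.observe()
q=o["tcp_rot"];print(o["position"],2*np.arctan2(q[1],q[0])-np.pi/2,o["qpos"])
import pickle;pickle.dump(c,open("w3.pkl","wb"))
E
```

```text
clock: 5.75
position: [0.5264, 0.2035, 0.2186]
tcp_rot: [0.981, 0.195, 0.001, -0.0]
force: [0.3, 0.0, -0.8]
opening: 0.0513
finger_force: 0.0
clock: 6.55
position: [0.5086, 0.2717, 0.2175]
tcp_rot: [0.723, 0.691, 0.0, -0.0]
force: [0.1, 0.6, 1.5]
opening: 0.0509
finger_force: 0.0
[0.5086735  0.27149785 0.21755762] -0.041572294494563344 [2.93615382e-01 8.73638776e-02 1.76178342e+00 2.50232796e-04
 1.29191833e+00 3.35118856e-01]
```

View pics/w3.png

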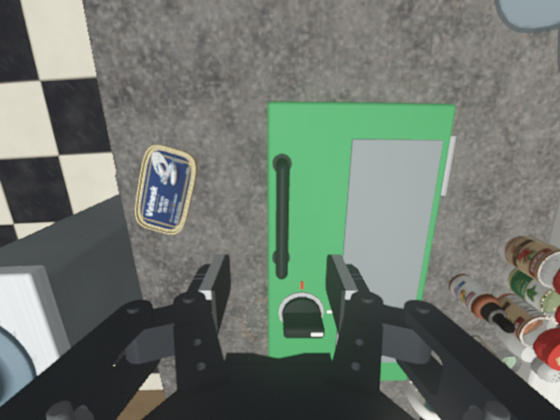

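The knob's white pointer is now on the open side (317,333). The bar runs (281,160)–(282,272) and the lid's left corners are at (269,103) and (455,106).

```bash
python3 - <<'E'
from h import *
import pickle;c=pickle.load(open("w3.pkl","rb"))
print(at_z("w",[(281,160),(282,272)],.15,c).round(4).tolist(),at_z("w",[(269,103),(455,106)],.12,c).round(4).tolist())
E
```

```text
[[0.5136, 0.3214, 0.15], [0.5107, 0.2312, 0.15]] [[0.5063, 0.3622, 0.12], [0.6526, 0.3541, 0.12]]
```

```bash
python3 -m pendant '[0.5,0.05,0,-0.5,0,0.5,0.05,0,-1.1,0,0.5,0.05,0,-1.65,0,0.5,0.05,0,-1.65,0,0,0.05,0,-1.65,0,0,0.05,0,-1.65,0,0,0.05,0,-1.65,0,0,0.05,0,-1.65,0]' 20; 
```

```text
clock: 7.4
position: [0.5116, 0.2715, 0.1362]
tcp_rot: [0.725, 0.688, 0.001, -0.0]
force: [-3.8, 0.2, 1.3]
opening: 0.0089
finger_force: 22.1
```

```bash
python3 -m pendant '[0,0.04,0,0.2,0,0,0.14,-0.01,0.4,0,0,0.35,-0.02,0.78,0,0,0.61,-0.03,1.12,0,0,0.91,-0.05,1.43,0,0,1.26,-0.06,1.68,0,0,1.64,-0.08,1.87,0,0,2.05,-0.1,2.01,0]';python3 -m pendant '[0,0.42,-0.02,0.08,0,0,0.85,-0.04,0.09,0,0,1.27,-0.06,0.04,0,0,1.69,-0.08,-0.08,0,0,1.88,-0.09,-0.15,0,0,1.88,-0.09,-0.15,0,0,1.88,-0.09,-0.15,0]'; python3 - <<'E'
from h import *
s,c=grab("scene");save("s2",s,(130,80,430,330),2.5);print(r.observe()["torque"])
E
```

```text
clock: 8.2
position: [0.6142, 0.2662, 0.2389]
tcp_rot: [0.725, 0.689, 0.0, 0.0]
force: [-4.6, 0.7, 4.5]
opening: 0.009
finger_force: 21.3
clock: 8.9
position: [0.7092, 0.2613, 0.2296]
tcp_rot: [0.725, 0.688, 0.002, 0.002]
force: [5.2, 0.8, 4.0]
opening: 0.0089
finger_force: 21.4
[-0.07497323 -0.78130506 -0.03208867]
```

View pics/s2.png

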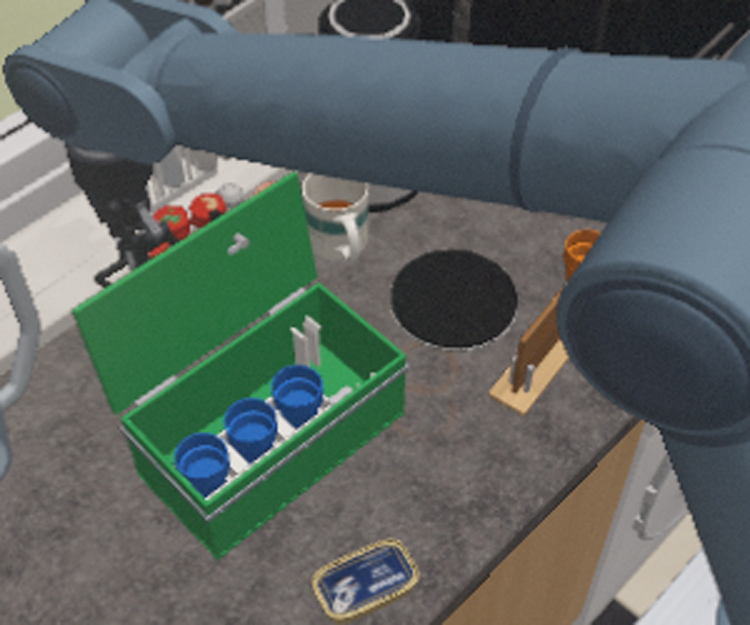

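The lid is open past upright and the pads still hold the bar. The three blue tumblers are at (203,460), (251,425) and (298,388), and the slot channels are around (305,345) and (365,380).

```bash
python3 -m pendant '[0.2,0,0,0,0,0.2,0,0,0,0,0.2,0,0,0.3,0,0.2,0,0,0.8,0,0.2,0,0,1.6,0,0.5,-0.4,-0.5,1.9,0,0.8,-0.8,-1.2,1.9,0,1,-1.2,-2,1.9,0]'; python3 -m pendant '[1,-0.4,-0.8,0,0,1,-0.8,-1.6,0,0,1,-1.2,-2.4,0,0,1,-1.6,-3.2,0,0,1,-2,-4,0,0,1,-2.4,-4.8,0,0,1,-2.8,-5.6,0,0,1,-3.2,-6.4,0,0]'; python3 - <<'E'
from h import *
import pickle
w,c=grab("wrist");t,_=grab("top");s,_=grab("scene");pickle.dump((w,c,t,s),open("v.pkl","wb"))
save("t3",np.vstack([cv2.resize(t[160:290,170:430],(780,390),interpolation=cv2.INTER_CUBIC)]));save("w4",w)
print(r.observe()["position"])
E
```

```text
clock: 9.75
position: [0.6469, 0.1614, 0.3246]
tcp_rot: [0.725, 0.689, 0.001, 0.001]
force: [0.1, -0.2, 0.0]
opening: 0.0599
finger_force: 0.0
clock: 10.55
position: [0.4865, -0.1595, 0.3236]
tcp_rot: [0.725, 0.689, 0.0, 0.0]
force: [0.5, -0.3, 0.2]
opening: 0.0851
finger_force: 0.0
[ 0.48674512 -0.16003606  0.32353019]
```

View pics/t3.png

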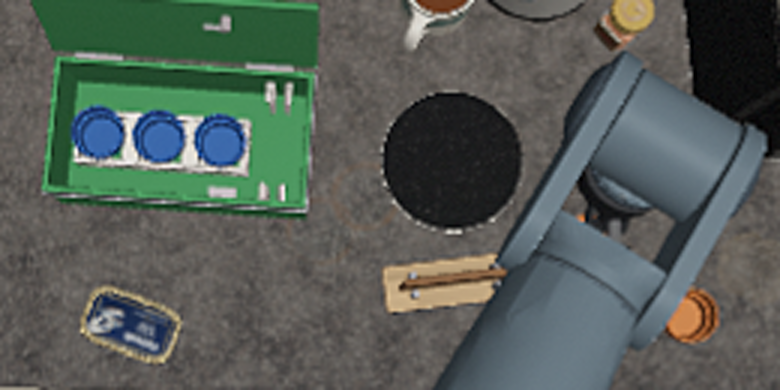

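View pics/w4.png

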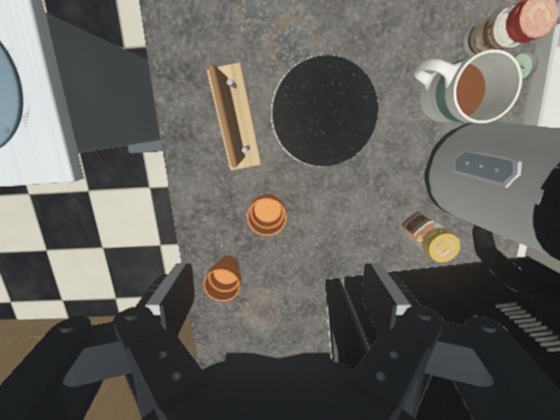

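T3 shows blue rims at about (99,132), (161,136) and (221,140), with the slot channels at about (279,95) and (272,191). W4 shows orange rims at (267,215) and (222,284). The board's top edge runs (209,68)–(233,166).

```bash
cat > fit.py <<'E'
from h import *
from scipy.optimize import minimize
th=np.linspace(0,2*np.pi,60)
def model(x,y,z0,parts):
    return np.vstack([np.c_[x+rr*np.cos(th),y+rr*np.sin(th),np.full(60,z0+z)] for rr,z in parts])
FULL=[(.0285,.07),(.0285,.045),(.0255,.045),(.0185,0)]; HOST=[(.0285,.07),(.0285,.045)]
def tum(n,im,c,guess,z0,hue,parts=FULL):
    h=cv2.cvtColor(im,cv2.COLOR_RGB2HSV);m=cv2.inRange(h,(hue[0],130,30),(hue[1],255,255))
    m=cv2.morphologyEx(m,cv2.MORPH_CLOSE,np.ones((5,5)))
    p=proj(n,[[*guess,z0+.05]],c)[0];k=np.zeros_like(m);cv2.circle(k,tuple(int(v) for v in p),40 if n=="wrist" else 14,255,-1)
    m&=k
    M=cv2.resize(m,None,fx=4,fy=4,interpolation=cv2.INTER_LINEAR)>127
    def cost(v):
        q=((proj(n,model(*v,z0,parts),c)+.5)*4-.5)
        s=np.zeros(M.shape,np.uint8);cv2.fillConvexPoly(s,cv2.convexHull((q*16).astype(np.int32)),1,shift=4);s=s>0
        return 1-(s&M).sum()/max(1,(s|M).sum())
    g=np.array(guess)
    b=minimize(cost,g,method="Nelder-Mead",options=dict(initial_simplex=[g,g+[.01,0],g+[0,.01]],xatol=1e-4,fatol=1e-4))
    return b.x.round(4),round(b.fun,3)
E
python3 - <<'E'
from fit import *
import pickle
w,c,t,s=pickle.load(open("v.pkl","rb"));ct=r.camera_info("top");cs=r.camera_info("scene")
for g in[(.4665,-.2145),(.388,-.3235)]: print("w",tum("wrist",w,c,g,0,(3,18)))
t0=cv2.imread("pics/top0.png")[:,:,::-1].copy()
for g in[(.4665,-.2145),(.388,-.3235)]: print("t0",tum("top",t0,ct,g,0,(3,18)))
for i,(u,v) in enumerate([(99,132),(161,136),(221,140)]):
    g=at_z("top",[(u/3+170,v/3+160)],.075)[0,:2];print("host",i+1,g.round(4),tum("top",t,ct,g,.005,(100,125),HOST),tum("scene",s,cs,g,.005,(100,125),HOST))
f=lambda L:np.array(L,float)/3+[170,160]
print("rim",at_z("top",f([(58,58),(313,72),(307,212),(45,191)]),.112).round(4).tolist())
print("channel z.076",at_z("top",f([(279,84),(272,184)]),.076).round(4).tolist())
print("board",at_z("w",[(209,68),(233,166)],.108,c).round(4).tolist())
E
```

```text
w (array([ 0.4678, -0.2146]), np.float64(0.085))
w (array([ 0.3904, -0.3223]), np.float64(0.091))
t0 (array([ 0.4676, -0.2164]), np.float64(0.097))
t0 (array([ 0.3898, -0.3232]), np.float64(0.101))
host 1 [0.5737 0.3061] (array([0.577 , 0.3081]), np.float64(0.226)) (array([0.576 , 0.3099]), np.float64(0.171))
host 2 [0.5703 0.2395] (array([0.5731, 0.2441]), np.float64(0.286)) (array([0.5726, 0.2472]), np.float64(0.165))
host 3 [0.5669 0.1752] (array([0.5693, 0.1819]), np.float64(0.186)) (array([0.5691, 0.1818]), np.float64(0.098))
rim [[0.6458, 0.3465, 0.112], [0.6345, 0.0777, 0.112], [0.4867, 0.0817, 0.112], [0.5045, 0.3533, 0.112]]
channel z.076 [[0.6288, 0.1143, 0.076], [0.5201, 0.1197, 0.076]]
board [[0.4166, -0.021, 0.108], [0.4332, -0.1326, 0.108]]
```

```bash
python3 -m pendant '[1,-0.38,-1.1,-0.5,0,1,-0.38,-1.1,-1.5,0,1,-0.38,-1.1,-2.5,0,1,-0.38,-1.1,-3.5,0,1,-0.38,-1.1,-4.3,0,1,-0.38,-1.1,-5,0,1,-0.38,-1.1,-5.4,0,1,-0.38,-1.1,-5.6,0]' 25; python3 -m pendant '[1,0,0,0,0,0.6,0,0,0,0,0.6,0,0,0,0,0.6,0,0,0,0,0.6,0,0,0,0]'; python3 -c "
from h import *
save('w5',grab('wrist')[0],(100,180,460,420),2)"
```

```text
clock: 11.5
position: [0.4682, -0.2114, 0.0407]
tcp_rot: [0.725, 0.689, -0.0, -0.002]
force: [0.2, 0.4, -0.1]
opening: 0.0851
finger_force: 0.0
clock: 12.0
position: [0.47, -0.2144, 0.0447]
tcp_rot: [0.725, 0.689, 0.0, 0.002]
force: [-1.5, -0.0, 6.1]
opening: 0.0563
finger_force: 25.9
```

View pics/w5.png

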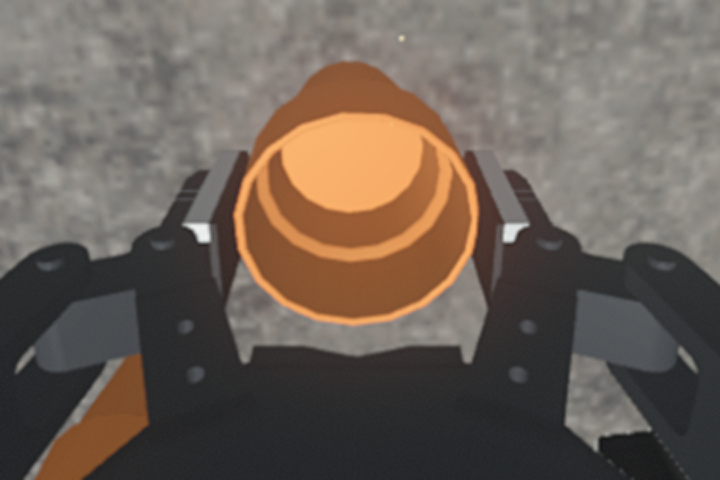

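The tumbler is held by its collar, and its rim is centred between the pads at (355,215).

```bash
python3 -m pendant '[0.6,0,0,0.3,0,0.6,0,0,1,0,0.6,0,0,2,0,0.6,0,0,3,0,0.6,0,0.3,4,0,0.6,0.2,1,4.2,0,0.6,0.4,1.8,4.2,0,0.6,0.6,2.6,4.2,0]'; python3 -m pendant '[0.6,0.2,0.8,0,0,0.6,0.4,1.6,0,0,0.6,0.6,2.4,0,0,0.6,0.8,3.2,0,0,0.6,1,4,0,0,0.6,1.2,4.8,0,0,0.6,1.3,5.1,0,0,0.6,1.3,5.1,0,0]'; python3 -m pendant '[0.6,0,0,0,0,0.6,0,0,0,0]';python3 - <<'E'
from fit import *
import pickle
w,c=grab("wrist");pickle.dump((w,c),open("v2.pkl","wb"));save("w6",w,s=1.4)
print(r.observe()["position"])
for g in[(.576,.307),(.572,.241)]: print(tum("wrist",w,c,g,.005,(100,125),HOST))
E
```

```text
clock: 12.85
position: [0.4993, -0.0824, 0.2543]
tcp_rot: [0.726, 0.688, 0.001, 0.001]
force: [0.4, 0.1, -0.7]
opening: 0.0561
finger_force: 27.2
clock: 13.65
position: [0.5639, 0.173, 0.2528]
tcp_rot: [0.724, 0.69, 0.0, 0.0]
force: [-0.6, -0.4, -2.0]
opening: 0.0562
finger_force: 27.2
clock: 13.85
position: [0.5637, 0.1702, 0.2528]
tcp_rot: [0.726, 0.688, -0.0, 0.0]
force: [-0.1, -0.2, -0.7]
opening: 0.0566
finger_force: 27.2
[0.56373896 0.17016477 0.25281741]
(array([0.5768, 0.3118]), np.float64(0.13))
(array([0.5733, 0.2448]), np.float64(0.168))
```

View pics/w6.png

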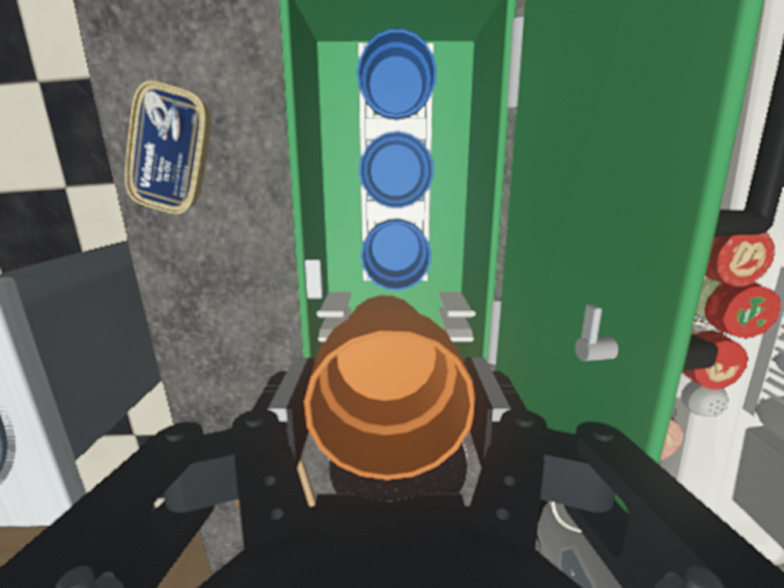

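W6 shows host rims at about (396,168) and (396,70), both empty. The carried orange rim's centre is at about (390,404).

```bash
python3 - <<'E'
from fit import *
import pickle
w,c=pickle.load(open("v2.pkl","rb"))
f=lambda L:(np.array(L,float)+.5)/1.4-.5
print(at_z("w",f([(396,168.5),(396.5,69)]),.075,c).round(4).tolist(), "orange",at_z("w",f([(390,404.5)]),.278,c).round(4))
h=cv2.cvtColor(w,cv2.COLOR_RGB2HSV);m=cv2.inRange(h,(100,130,30),(125,255,255));k,l,s,ce=cv2.connectedComponentsWithStats(m)
print([(s[i].tolist()) for i in range(1,k) if s[i,4]>300])
for i,(g,z) in enumerate([((.5769,.3085),.075),((.5733,.2435),.075)]):
    q=(proj("w",model(*g,.005,[(.0285,.07)]),c)+.5)*1.4-.5;print(q.min(0),q.max(0))
E
```

```text
[[0.5736, 0.2476, 0.075], [0.5772, 0.3151, 0.075]] orange [[0.5646 0.1724 0.278 ]]
[[255, 21, 57, 63, 2763], [102, 77, 36, 44, 604], [257, 95, 52, 53, 1939], [258, 158, 50, 49, 1467]]
[356.49793349  34.19381232] [436.48862948 122.13673587]
[358.24162504 133.96370986] [433.55953531 212.3154045 ]
```

```bash
python3 -m pendant '[0.6,0.09,0.7,0,0,0.6,0.18,1.4,-0.4,0,0.6,0.18,1.5,-1,0,0.6,0.18,1.5,-1.6,0,0.6,0.18,1.5,-2.1,0,0.6,0.18,1.5,-2.3,0,0.6,0.18,1.5,-2.4,0,0.6,0.18,1.5,-2.4,0]'; python3 -m pendant '[0.6,0,0,-0.1,0,0.6,0,0,-0.2,0,0.6,0,0,-0.3,0,0.6,0,0,-0.4,0,0.6,0,0,-0.4,0]'
```

```text
clock: 14.7
position: [0.5733, 0.246, 0.1333]
tcp_rot: [0.726, 0.688, 0.0, 0.0]
force: [-1.0, 0.5, -0.7]
opening: 0.0563
finger_force: 27.2
clock: 15.2
position: [0.5722, 0.2464, 0.1117]
tcp_rot: [0.725, 0.689, -0.001, -0.0]
force: [1.3, 0.4, -0.7]
opening: 0.056
finger_force: 27.2
```

```bash
python3 -m pendant '[0.6,0,0,-0.06,0,0.6,0,0,-0.12,0,0.6,0,0,-0.18,0,0.6,0,0,-0.24,0,0.6,0,0,-0.3,0,0.6,0,0,-0.36,0,0.6,0,0,-0.4,0,0.6,0,0,-0.4,0]'; python3 -m pendant '[0.6,0,0,-0.03,0,0.6,0,0,-0.06,0,0.6,0,0,-0.09,0,0.6,0,0,-0.12,0,0.6,0,0,-0.12,0]'
```

```text
clock: 16.0
position: [0.5726, 0.2465, 0.0923]
tcp_rot: [0.725, 0.688, -0.0, -0.0]
force: [0.5, 0.2, -0.8]
opening: 0.056
finger_force: 27.2
clock: 16.5
position: [0.5727, 0.2465, 0.0865]
tcp_rot: [0.725, 0.688, -0.0, -0.0]
force: [-0.7, 0.1, -1.7]
opening: 0.0565
finger_force: 27.2
```

```bash
python3 -m pendant '[0.6,0,0,-0.03,0,0.6,0,0,-0.06,0,0.6,0,0,-0.08,0,0.6,0,0,-0.1,0,0.6,0,0,-0.1,0]'; python3 -m pendant '[0.6,0,0,-0.02,0,0.6,0,0,-0.04,0,0.6,0,0,-0.04,0]'
```

```text
clock: 17.0
position: [0.5729, 0.2465, 0.0818]
tcp_rot: [0.725, 0.688, 0.0, 0.0]
force: [-0.7, 0.1, -0.3]
opening: 0.0562
finger_force: 27.3
clock: 17.3
position: [0.5737, 0.2466, 0.0809]
tcp_rot: [0.725, 0.688, 0.001, 0.001]
force: [-0.7, -1.1, 4.2]
opening: 0.0561
finger_force: 27.7
```

```bash
python3 -m pendant '[0.72,0,0,0,0,0.78,0,0,0,0,0.78,0,0,0.2,0,0.78,0,0,0.8,0,0.78,0,0,1.7,0,0.78,0,0,2.6,0,1,0,-0.4,3.6,0,1,-0.2,-1.2,4.4,0]'; python3 -m pendant '[1,-0.25,-0.9,0,0,1,-0.5,-1.8,0,0,1,-0.75,-2.7,0,0,1,-1,-3.6,0,0,1,-1.25,-4.5,0,0,1,-1.5,-5.4,0,0,1,-1.8,-6.3,0,0,1,-2.1,-7.2,0,0]'; python3 -m pendant '[1,-0.1,-0.4,0,0,1,-0.3,-0.9,0,0,1,-0.3,-0.9,0,0]'; python3 - <<'E'
from fit import *
import pickle
w,c=grab("wrist");t,ct=grab("top");s,cs=grab("scene");pickle.dump((w,c,t,s),open("v3.pkl","wb"))
print(r.observe()["position"],tum("wrist",w,c,(.39,-.3228),0,(3,18)),tum("top",t,ct,(.39,-.3228),0,(3,18)))
print(tum("top",t,ct,(.5735,.246),.035,(3,18),HOST))
save("w7",np.hstack([w[::2,::2],cv2.resize(s[130:280,170:370],(280,210))]),s=1.4)
E
```

```text
clock: 18.1
position: [0.5653, 0.1947, 0.296]
tcp_rot: [0.724, 0.689, 0.002, 0.001]
force: [1.1, -0.6, 0.1]
opening: 0.0856
finger_force: 0.0
clock: 18.9
position: [0.4587, -0.1675, 0.2926]
tcp_rot: [0.725, 0.689, 0.0, 0.001]
force: [0.7, -0.8, 0.1]
opening: 0.0857
finger_force: 0.0
clock: 19.2
position: [0.4437, -0.2131, 0.2924]
tcp_rot: [0.727, 0.687, -0.0, 0.0]
force: [-0.1, -0.6, 0.4]
opening: 0.0854
finger_force: 0.0
[ 0.44472618 -0.21055321  0.29222033] (array([ 0.3909, -0.3212]), np.float64(0.087)) (array([ 0.4124, -0.3221]), np.float64(0.773))
(array([0.5734, 0.2434]), np.float64(0.139))
```

View pics/w7.png

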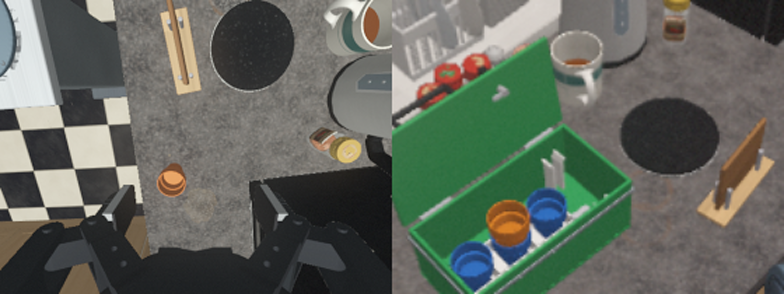

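The orange tumbler is nested upright in the middle blue one. The second orange is still in its place at (172,180).

```bash
python3 -m pendant '[1,-0.4,-0.8,0,0,1,-0.8,-1.6,-0.5,0,1,-1.08,-2.22,-1.3,0,1,-1.08,-2.22,-2.2,0,1,-1.08,-2.22,-3.1,0,1,-1.08,-2.22,-4,0,1,-1.08,-2.22,-4.6,0,1,-1.08,-2.22,-4.96,0]'; python3 -m pendant '[1,0,0,0,0,1,0,0,0,0,0.6,0,0,0,0,0.6,0,0,0,0,0.6,0,0,0,0,0.6,0,0,0,0]' 25
```

```text
clock: 20.15
position: [0.3901, -0.3194, 0.0411]
tcp_rot: [0.725, 0.689, 0.0, -0.002]
force: [-0.7, 0.3, 1.3]
opening: 0.0852
finger_force: 0.0
clock: 20.75
position: [0.3915, -0.3231, 0.0458]
tcp_rot: [0.725, 0.689, -0.0, 0.002]
force: [-0.7, 1.6, 5.9]
opening: 0.0572
finger_force: 26.1
```

```bash
python3 -m pendant '[0.6,0,0,0.3,0,0.6,0,0,1,0,0.6,0,0,2,0,0.6,0,0,3,0,0.6,0.2,0.4,4,0,0.6,0.5,1.2,4.2,0,0.6,0.8,2,4.2,0,0.6,1.1,2.9,4.2,0]'; python3 -m pendant '[0.6,0.25,0.9,0,0,0.6,0.5,1.8,0,0,0.6,0.75,2.7,0,0,0.6,1,3.6,0,0,0.6,1.25,4.5,0,0,0.6,1.5,5.4,0,0,0.6,1.75,6.3,0,0,0.6,2,7.2,0,0]'; python3 -m pendant '[0.6,0.2,0.8,0,0,0.6,0.4,1.5,0,0,0.6,0.4,1.5,0,0,0.6,0.4,1.5,0,0]'
```

```text
clock: 21.55
position: [0.4462, -0.1762, 0.2556]
tcp_rot: [0.726, 0.688, 0.0, 0.002]
force: [1.3, 0.2, -0.8]
opening: 0.0573
finger_force: 27.1
clock: 22.35
position: [0.5457, 0.185, 0.2545]
tcp_rot: [0.725, 0.689, 0.0, 0.0]
force: [0.5, -0.4, 0.6]
opening: 0.0571
finger_force: 27.1
clock: 22.75
position: [0.5654, 0.2585, 0.2539]
tcp_rot: [0.725, 0.689, -0.0, 0.0]
force: [-0.2, -0.8, -1.0]
opening: 0.0568
finger_force: 27.2
```

```bash
python3 -m pendant '[0.6,0.1,0.6,0,0,0.6,0.22,1.06,-0.3,0,0.6,0.22,1.06,-1,0,0.6,0.22,1.06,-1.6,0,0.6,0.22,1.06,-2.1,0,0.6,0.22,1.06,-2.3,0,0.6,0.22,1.06,-2.44,0,0.6,0.22,1.06,-2.44,0]'; python3 -m pendant '[0.6,0,0,-0.1,0,0.6,0,0,-0.2,0,0.6,0,0,-0.3,0,0.6,0,0,-0.4,0,0.6,0,0,-0.4,0]'
```

```text
clock: 23.55
position: [0.5768, 0.3104, 0.1322]
tcp_rot: [0.726, 0.688, 0.0, 0.0]
force: [-0.0, -0.5, -0.1]
opening: 0.0569
finger_force: 27.2
clock: 24.05
position: [0.576, 0.3108, 0.1108]
tcp_rot: [0.725, 0.689, -0.001, -0.0]
force: [0.3, 0.4, -0.4]
opening: 0.0569
finger_force: 27.2
```

```bash
python3 -m pendant '[0.6,0,0,-0.06,0,0.6,0,0,-0.12,0,0.6,0,0,-0.18,0,0.6,0,0,-0.24,0,0.6,0,0,-0.3,0,0.6,0,0,-0.36,0,0.6,0,0,-0.4,0,0.6,0,0,-0.4,0]'; python3 -m pendant '[0.6,0,0,-0.03,0,0.6,0,0,-0.06,0,0.6,0,0,-0.09,0,0.6,0,0,-0.12,0,0.6,0,0,-0.12,0]'
```

```text
clock: 24.85
position: [0.5764, 0.3109, 0.0915]
tcp_rot: [0.725, 0.688, -0.0, -0.0]
force: [0.2, -0.5, -0.9]
opening: 0.0571
finger_force: 27.2
clock: 25.35
position: [0.5764, 0.3109, 0.0856]
tcp_rot: [0.725, 0.688, -0.0, -0.0]
force: [0.5, -0.3, -0.3]
opening: 0.0573
finger_force: 27.2
```

```bash
python3 -m pendant '[0.6,0,0,-0.03,0,0.6,0,0,-0.05,0,0.6,0,0,-0.05,0]'; python3 -m pendant '[0.6,0,0,-0.02,0,0.6,0,0,-0.04,0,0.6,0,0,-0.04,0]'
```

```text
clock: 25.65
position: [0.5765, 0.3109, 0.0832]
tcp_rot: [0.725, 0.688, -0.0, -0.0]
force: [-0.3, 0.8, -1.1]
opening: 0.0568
finger_force: 27.2
clock: 25.95
position: [0.5765, 0.311, 0.0813]
tcp_rot: [0.725, 0.688, -0.0, -0.0]
force: [0.6, -0.7, -1.2]
opening: 0.0567
finger_force: 27.2
```

```bash
python3 -m pendant '[0.6,0,0,-0.02,0,0.6,0,0,-0.03,0,0.6,0,0,-0.03,0]'; python3 -m pendant '[0.6,0,0,0,0,0.6,0,0,0,0]'
```

```text
clock: 26.25
position: [0.5769, 0.3112, 0.0809]
tcp_rot: [0.725, 0.689, 0.0, 0.0]
force: [-1.9, -0.8, 4.9]
opening: 0.0571
finger_force: 27.7
clock: 26.45
position: [0.5769, 0.3112, 0.0809]
tcp_rot: [0.725, 0.688, 0.0, 0.0]
force: [-1.9, -0.7, 4.8]
opening: 0.057
finger_force: 27.7
```

```bash
python3 -m pendant '[0.72,0,0,0,0,0.78,0,0,0,0,0.78,0,0,0.2,0,0.78,0,0,0.9,0,0.78,0,0,1.8,0,0.78,-0.05,-0.7,2.2,0,0.78,-0.1,-1.5,2.2,0,0.78,-0.15,-2.4,2.2,0]'; python3 -m pendant '[0.6,0,-0.9,0,0,0.6,0,-1.8,0,0,0.6,0,-2.6,-0.2,0,0.6,0,-2.6,-0.6,0,0.6,0,-2.6,-0.6,0,0.6,0,-2.6,-0.6,0]'; python3 -m pendant '[0.6,0,0,0,0,0.6,0,0,0,0]' | head -2; python3 - <<'E'
from fit import *
import pickle
w,c=grab("wrist");t,ct=grab("top");s,cs=grab("scene");pickle.dump((w,c,t,s),open("v4.pkl","wb"))
print(r.observe()["position"])
for z in(.005,.076): print(proj("w",[[.5095,.122,z],[.569,.119,z],[.6285,.116,z]],c).round(1).tolist())
h=cv2.cvtColor(w,cv2.COLOR_RGB2HSV);m=cv2.inRange(h,(0,0,110),(180,60,255));k,l,st,ce=cv2.connectedComponentsWithStats(m)
print([(st[i].tolist(),ce[i].round(1).tolist()) for i in range(1,k) if 40<st[i,4]<6000])
E
```

```text
clock: 27.25
position: [0.5696, 0.1904, 0.192]
tcp_rot: [0.725, 0.689, 0.001, 0.001]
force: [0.7, -1.0, -0.4]
opening: 0.0668
finger_force: 0.0
clock: 27.85
position: [0.569, 0.0613, 0.1603]
tcp_rot: [0.725, 0.689, -0.0, -0.0]
force: [-0.1, 0.3, 0.6]
opening: 0.0513
finger_force: 0.0
clock: 28.05
position: [0.5697, 0.0618, 0.1611]
[0.56942444 0.06146849 0.16051552]
[[214.1, 141.7], [273.4, 141.6], [332.6, 141.7]]
[[195.0, 147.8], [272.2, 147.6], [349.5, 147.7]]
[([3, 0, 11, 8, 67], [8.4, 3.8]), ([0, 0, 51, 24, 142], [38.2, 12.5]), ([49, 0, 8, 30, 91], [52.9, 16.1]), ([233, 0, 75, 42, 1281], [271.1, 15.7]), ([0, 13, 48, 21, 205], [25.2, 24.4]), ([157, 42, 24, 52, 1001], [168.9, 67.2]), ([235, 79, 71, 29, 812], [271.6, 99.4]), ([182, 127, 45, 13, 455], [201.6, 132.8]), ([316, 127, 41, 13, 426], [338.0, 132.9]), ([185, 146, 43, 19, 587], [204.5, 155.0]), ([315, 147, 40, 18, 547], [335.8, 155.4]), ([143, 278, 21, 22, 165], [153.3, 288.7]), ([324, 334, 14, 25, 126], [331.8, 346.3]), ([220, 345, 8, 13, 46], [223.6, 350.8]), ([432, 351, 11, 14, 61], [436.9, 357.0]), ([380, 356, 60, 64, 1684], [403.4, 391.0]), ([161, 358, 15, 43, 259], [170.2, 380.9]), ([117, 404, 19, 16, 161], [126.6, 414.1]), ([489, 415, 20, 5, 49], [495.6, 417.9]), ([47, 416, 16, 4, 43], [53.7, 418.1])]
```

```bash
python3 - <<'E'
from fit import *
import pickle
w,c,t,s=pickle.load(open("v4.pkl","rb"))
a=cv2.resize(w[110:175,165:375],None,fx=3.8,fy=3.8,interpolation=cv2.INTER_CUBIC)
b=cv2.resize(t[180:235,240:290],(300,330),interpolation=cv2.INTER_CUBIC);d=cv2.resize(s[185:275,180:305],(458,330),interpolation=cv2.INTER_CUBIC)
e=np.hstack([b,d]);o=np.zeros((a.shape[0]+330,798,3),np.uint8);o[:a.shape[0],:a.shape[1]]=a;o[a.shape[0]:,:e.shape[1]]=e
save("last",o)
g=w[110:175,:,:].astype(int)
for u in(190,200,210,330,340,350): print(u,(g[:,u,0]).tolist())
E
```

```text
190 [63, 62, 62, 62, 63, 61, 63, 63, 61, 62, 62, 63, 62, 62, 62, 59, 61, 136, 219, 253, 255, 255, 255, 234, 227, 227, 227, 222, 188, 108, 56, 61, 63, 64, 64, 62, 63, 62, 62, 60, 63, 104, 162, 186, 189, 189, 189, 187, 196, 235, 255, 255, 255, 230, 143, 62, 58, 62, 61, 62, 62, 63, 62, 62, 62]
200 [64, 64, 64, 64, 64, 65, 64, 65, 65, 66, 64, 65, 65, 65, 66, 61, 66, 137, 219, 250, 255, 255, 254, 234, 226, 226, 227, 225, 193, 112, 59, 64, 67, 66, 65, 65, 63, 77, 119, 148, 156, 160, 175, 186, 188, 189, 190, 189, 199, 237, 255, 255, 255, 230, 146, 66, 60, 64, 64, 64, 65, 63, 63, 63, 63]
210 [122, 122, 123, 123, 123, 123, 123, 123, 123, 124, 123, 123, 123, 123, 123, 122, 121, 150, 211, 240, 248, 253, 246, 233, 227, 227, 227, 223, 193, 140, 121, 124, 126, 125, 124, 128, 144, 154, 156, 155, 154, 160, 177, 188, 190, 191, 191, 191, 203, 238, 255, 255, 255, 232, 165, 125, 124, 127, 127, 129, 126, 110, 81, 67, 67]
330 [120, 120, 120, 121, 120, 120, 121, 120, 121, 121, 120, 121, 122, 121, 121, 119, 116, 151, 220, 250, 255, 255, 253, 236, 227, 225, 226, 222, 191, 136, 118, 121, 122, 121, 121, 124, 138, 151, 156, 156, 155, 162, 184, 190, 187, 187, 188, 187, 194, 225, 254, 255, 255, 226, 161, 120, 118, 119, 120, 121, 119, 110, 88, 73, 70]
340 [81, 81, 79, 79, 79, 76, 76, 77, 78, 76, 76, 75, 76, 76, 75, 74, 71, 130, 213, 246, 255, 255, 252, 237, 227, 225, 227, 223, 192, 123, 76, 75, 77, 78, 78, 78, 76, 94, 135, 155, 157, 159, 172, 184, 188, 189, 189, 189, 196, 224, 254, 255, 255, 226, 148, 80, 73, 76, 77, 76, 76, 74, 75, 76, 74]
350 [73, 73, 73, 74, 74, 74, 73, 74, 74, 74, 75, 75, 74, 75, 75, 74, 70, 125, 207, 242, 251, 255, 253, 239, 227, 225, 226, 225, 195, 126, 77, 76, 78, 78, 78, 78, 79, 78, 78, 76, 74, 96, 149, 182, 192, 193, 193, 193, 198, 224, 254, 255, 255, 229, 152, 81, 72, 74, 77, 76, 76, 76, 76, 77, 74]
```

View pics/last.png

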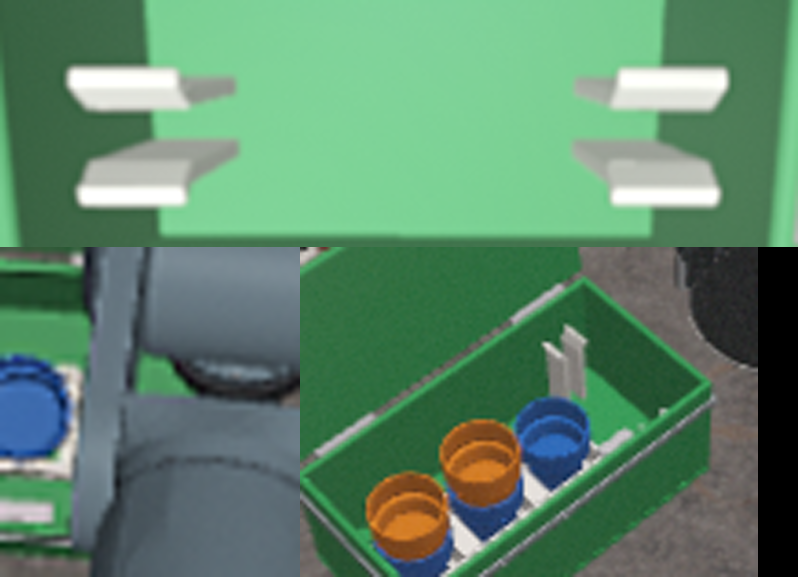

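The picture shows both oranges nested in the left and middle hosts. The slot's flared channels are symmetric about the gap at about row 140 of the zoomed crop, and front and back line up.

```bash
python3 -m pendant '[0.6,0,0,0.8,0,0.6,-0.6,-0.5,0.8,0.1,0.6,-1.2,-1.1,0.8,0.19,0.6,-1.8,-1.7,0.8,0.19,0.6,-2.4,-2.3,0.8,0.19,0.6,-2.91,-2.77,0.8,0.19,0.6,-2.91,-2.77,0.8,0.19,0.6,-2.91,-2.77,0.8,0.19]'; python3 - <<'E'
from fit import *
import pickle
w,c=grab("wrist");pickle.dump((w,c),open("v5.pkl","wb"));o=r.observe();q=o["tcp_rot"];p=o["position"]
print(p,2*np.arctan2(q[1],q[0])-np.pi/2)
h=cv2.cvtColor(w,cv2.COLOR_RGB2HSV)
P=proj("w",[[.4157,-.018,.108],[.4242,-.0768,.108],[.4327,-.1355,.108]],c);print(P.round(1).tolist())
for f in(.25,.5,.7):
    u,v=P[0]*(1-f)+P[2]*f;u=int(u);v=int(v);print(v,u-20,h[v,u-20:u+20].tolist())
E
```

```text
clock: 29.0
position: [0.4237, -0.0778, 0.2004]
tcp_rot: [0.657, 0.754, 0.0, 0.001]
force: [0.3, -0.3, 0.7]
opening: 0.0513
finger_force: 0.0
[ 0.42409042 -0.07740088  0.20038004] 0.1380012626463447
[[277.2, 142.6], [277.7, 214.2], [278.1, 276.1]]
175 257 [[15, 34, 136], [17, 68, 170], [19, 78, 203], [19, 75, 215], [19, 74, 215], [19, 74, 213], [19, 73, 212], [19, 74, 213], [19, 75, 215], [19, 76, 216], [20, 74, 217], [19, 76, 216], [19, 76, 215], [19, 76, 216], [19, 76, 217], [19, 74, 217], [19, 74, 217], [19, 75, 215], [19, 81, 198], [16, 97, 169], [15, 108, 161], [16, 108, 167], [16, 108, 173], [15, 107, 171], [15, 110, 167], [15, 110, 157], [15, 110, 144], [16, 103, 144], [18, 86, 178], [19, 78, 203], [19, 78, 207], [19, 78, 204], [19, 79, 204], [18, 77, 205], [19, 78, 206], [19, 77, 208], [19, 77, 212], [19, 76, 214], [19, 77, 215], [19, 77, 214]]
209 257 [[14, 25, 112], [15, 54, 141], [18, 78, 196], [19, 75, 217], [19, 74, 220], [19, 76, 219], [20, 74, 217], [20, 74, 216], [19, 75, 217], [20, 75, 218], [20, 73, 220], [19, 75, 219], [19, 75, 218], [19, 74, 218], [19, 74, 218], [
[... 293 characters left out ...]
9, 77, 211], [19, 77, 213], [19, 76, 215], [19, 76, 216], [19, 76, 216], [18, 77, 215]]
236 257 [[18, 24, 125], [16, 30, 127], [18, 64, 159], [19, 77, 203], [19, 75, 219], [19, 74, 221], [19, 74, 220], [19, 75, 219], [19, 76, 217], [19, 69, 208], [16, 25, 190], [108, 7, 196], [107, 9, 205], [105, 5, 204], [120, 1, 199], [120, 1, 190], [15, 12, 172], [18, 58, 188], [18, 81, 192], [17, 98, 170], [15, 109, 161], [15, 111, 168], [16, 108, 172], [15, 109, 171], [15, 110, 165], [14, 110, 155], [15, 113, 145], [15, 93, 140], [16, 36, 155], [0, 0, 182], [110, 8, 202], [108, 6, 205], [105, 3, 201], [120, 1, 195], [15, 3, 182], [17, 39, 183], [18, 72, 208], [18, 76, 218], [18, 76, 218], [18, 76, 217]]
```

```bash
python3 - <<'E'
from fit import *
import pickle
w,c=pickle.load(open("v5.pkl","rb"));h=cv2.cvtColor(w,cv2.COLOR_RGB2HSV)
print(h[130:155,280,:].tolist());print(h[262:300:1,280].tolist())
E
```

```text
[[19, 74, 221], [20, 73, 220], [19, 74, 221], [19, 74, 221], [19, 78, 209], [18, 89, 166], [16, 100, 107], [14, 99, 90], [14, 101, 96], [14, 99, 98], [14, 106, 111], [14, 109, 133], [14, 108, 149], [15, 109, 159], [15, 108, 166], [16, 108, 168], [16, 108, 168], [15, 109, 168], [16, 109, 168], [15, 107, 169], [15, 108, 168], [15, 108, 168], [15, 107, 169], [15, 108, 168], [16, 107, 169]]
[[15, 109, 169], [15, 108, 168], [15, 109, 168], [15, 109, 169], [14, 110, 169], [15, 109, 168], [15, 108, 168], [15, 109, 168], [15, 108, 167], [15, 109, 169], [15, 113, 169], [15, 111, 161], [14, 81, 142], [13, 33, 125], [13, 15, 123], [15, 17, 122], [19, 18, 116], [20, 13, 116], [21, 15, 116], [20, 13, 114], [25, 13, 117], [21, 15, 121], [23, 17, 120], [20, 13, 114], [21, 16, 114], [20, 19, 119], [20, 19, 123], [19, 16, 124], [21, 15, 120], [21, 16, 115], [17, 15, 116], [19, 17, 117], [25, 13, 118], [24, 11, 121], [25, 13, 121], [19, 17, 122], [23, 17, 121], [19, 17, 121]]
```

```bash
python3 -m pendant '[0.5,0.03,0.03,-0.6,0,0.5,0.03,0.03,-1.3,0,0.5,0.03,0.03,-1.9,0,0.5,0.03,0.03,-2.25,0,0.5,0.03,0.03,-2.4,0,0.5,0.03,0.03,-2.4,0,0.5,0.03,0.03,-2.4,0]'; python3 -m pendant '[0,0,0,0,0,0,0,0,0,0,0,0,0,0,0,0,0,0,0,0,0,0,0,0,0]' 60
```

```text
clock: 29.75
position: [0.4262, -0.076, 0.0809]
tcp_rot: [0.656, 0.754, 0.0, 0.001]
force: [0.4, 0.0, -0.3]
opening: 0.0428
finger_force: 0.0
clock: 30.25
position: [0.426, -0.0764, 0.081]
tcp_rot: [0.657, 0.754, 0.0, 0.001]
force: [-0.5, 0.7, 5.6]
opening: 0.007
finger_force: 60.6
```

```bash
python3 -m pendant '[0,0,0,0.2,0,0,0,0,0.6,0,0,0,0,1.1,0,0,0,0,1.7,0,0,0,0,2.3,0,0,0,0,2.9,0,0,0,0,3.4,0,0,0,0,3.4,0]'; python3 -m pendant '[0,0.4,0.5,0,0.14,0,0.8,1,0,0.28,0,1.2,1.5,0,0.42,0,1.6,2,0,0.56,0,1.9,2.5,0,0.7,0,2.2,3,0,0.84,0,2.5,3.4,0,0.98,0,2.83,3.93,0,1.12]'; python3 -m pendant '[0,0,0,0,0.14,0,0,0,0,0.26,0,0,0,0,0.26,0,0,0,0,0.26]'; python3 -m pendant '[0,0,0,0,0,0,0,0,0,0]'|head -1;python3 - <<'E'
from fit import *
import pickle
w,c=grab("wrist");pickle.dump((w,c),open("v6.pkl","wb"));o=r.observe();q=o["tcp_rot"]
print(o["position"],2*np.arctan2(q[1],q[0])-np.pi/2,o["opening"])
print(proj("w",[[.567-.06,.1232,.076],[.5675,.12,.076],[.627,.117,.076]],c).round(1).tolist())
print(proj("w",[[.567-.06,.1232,.28],[.5675,.12,.28],[.627,.117,.28]],c).round(1).tolist())
E
```

```text
clock: 31.05
position: [0.4267, -0.0768, 0.254]
tcp_rot: [0.657, 0.754, 0.001, 0.004]
force: [1.1, 0.4, -1.4]
opening: 0.0065
finger_force: 59.6
clock: 31.85
position: [0.5661, 0.1212, 0.2479]
tcp_rot: [0.153, 0.988, -0.0, -0.002]
force: [0.7, -0.4, -1.0]
opening: 0.0068
finger_force: 59.5
clock: 32.25
position: [0.5659, 0.1204, 0.2487]
tcp_rot: [0.028, 1.0, -0.0, -0.001]
force: [-0.5, -0.5, -1.5]
opening: 0.007
finger_force: 59.6
clock: 32.45
[0.56652446 0.12030179 0.24986021] 1.5168843059402968 0.007174496138257741
[[277.0, 137.3], [277.1, 193.0], [277.3, 242.2]]
[[275.9, 164.4], [276.3, 299.8], [276.9, 399.3]]
```

```bash
python3 - <<'E'
from fit import *
import pickle
w,c=pickle.load(open("v6.pkl","rb"));h=cv2.cvtColor(w,cv2.COLOR_RGB2HSV)
for lo,hi,nm in(((0,0,120),(180,60,255),"white"),((8,85,60),(22,160,230),"brown")):
    m=cv2.inRange(h,lo,hi);k,l,st,ce=cv2.connectedComponentsWithStats(m)
    print(nm,[(st[i].tolist(),ce[i].round(1).tolist()) for i in range(1,k) if st[i,4]>25 and 180<ce[i][0]<370 and ce[i][1]<330])
for v in(126,130,134,138,142,160,175,190,220,250): print(v,["%d,%d,%d"%tuple(x) for x in h[v,258:298:1]] if v<0 else w[v,258:298,0].tolist(), h[v,277].tolist())
E
```

```text
white [([0, 0, 560, 420, 116102], [242.0, 139.9]), ([264, 132, 10, 22, 201], [268.3, 142.3]), ([281, 132, 10, 23, 192], [286.0, 142.4]), ([314, 132, 32, 13, 400], [329.7, 138.0]), ([300, 159, 160, 51, 2154], [365.7, 171.5]), ([265, 228, 5, 20, 89], [267.2, 237.2]), ([286, 228, 5, 20, 93], [287.9, 237.4]), ([254, 251, 15, 45, 454], [261.5, 271.2]), ([287, 251, 16, 44, 456], [294.0, 271.4])]
brown [([269, 162, 18, 197, 2996], [277.3, 262.9])]
126 [168, 168, 169, 169, 168, 168, 168, 168, 168, 168, 169, 168, 168, 168, 167, 169, 166, 159, 155, 155, 154, 154, 154, 155, 155, 155, 155, 155, 155, 154, 155, 155, 154, 155, 155, 155, 155, 155, 155, 155] [69, 53, 196]
130 [134, 134, 134, 134, 135, 134, 133, 132, 132, 132, 133, 134, 134, 134, 135, 136, 135, 136, 136, 136, 136, 137, 136, 136, 136, 135, 134, 134, 134, 134, 134, 134, 135, 136, 137, 137, 137, 137, 137, 138] [68, 99, 223]
134 [141, 141, 140, 140, 138, 137, 202, 255, 255, 255, 244, 203, 196, 196, 183, 160, 144, 140, 141, 140, 141, 140, 138, 157, 211, 245, 253, 254, 255, 255, 255, 255, 221, 155, 136, 139, 140, 140, 141, 140] [69, 97, 226
[... 814 characters left out ...]
135, 139, 139, 140, 140, 140, 140, 140, 141, 140] [17, 87, 209]
190 [134, 133, 135, 134, 134, 135, 135, 135, 135, 133, 140, 170, 196, 204, 205, 207, 210, 212, 211, 210, 207, 205, 202, 196, 189, 182, 177, 170, 155, 136, 134, 137, 138, 138, 138, 138, 138, 138, 138, 139] [17, 87, 210]
220 [132, 131, 131, 131, 131, 131, 132, 132, 132, 130, 134, 163, 192, 203, 206, 209, 211, 213, 213, 210, 208, 205, 201, 195, 187, 181, 175, 167, 149, 133, 131, 133, 135, 134, 134, 134, 134, 133, 133, 133] [17, 91, 210]
250 [87, 91, 91, 90, 91, 91, 91, 92, 92, 88, 101, 150, 186, 201, 206, 208, 211, 213, 213, 210, 207, 205, 201, 194, 188, 181, 174, 163, 139, 106, 91, 90, 92, 91, 91, 91, 91, 91, 90, 89] [17, 96, 210]
```

```bash
python3 -m pendant '[0,0.02,0,-0.4,0,0,0.02,0,-0.9,0,0,0.02,0,-1.4,0,0,0.02,0,-1.8,0,0,0.02,0,-1.9,0,0,0.02,0,-1.9,0]'; python3 -m pendant '[0,0,0,-0.08,0,0,0,0,-0.16,0,0,0,0,-0.24,0,0,0,0,-0.32,0,0,0,0,-0.4,0,0,0,0,-0.4,0]'
```

```text
clock: 33.1
position: [0.5672, 0.1204, 0.1544]
tcp_rot: [0.027, 1.0, -0.0, -0.001]
force: [-0.2, -0.1, -1.4]
opening: 0.0073
finger_force: 59.6
clock: 33.7
position: [0.5671, 0.1205, 0.1341]
tcp_rot: [0.026, 1.0, -0.0, -0.001]
force: [0.2, 0.1, -1.4]
opening: 0.0072
finger_force: 59.6
```

Into the channels with no contact force; continuing down.

```bash
python3 -m pendant '[0,0,0,-0.1,0,0,0,0,-0.2,0,0,0,0,-0.3,0,0,0,0,-0.4,0,0,0,0,-0.5,0,0,0,0,-0.6,0,0,0,0,-0.6,0]'; python3 -m pendant '[0,0,0,-0.08,0,0,0,0,-0.16,0,0,0,0,-0.24,0,0,0,0,-0.32,0,0,0,0,-0.38,0,0,0,0,-0.38,0]'
```

```text
clock: 34.4
position: [0.567, 0.1204, 0.1039]
tcp_rot: [0.026, 1.0, -0.0, -0.001]
force: [-0.3, 1.5, -0.7]
opening: 0.0069
finger_force: 59.6
clock: 35.0
position: [0.5672, 0.1205, 0.0853]
tcp_rot: [0.026, 1.0, -0.0, -0.001]
force: [0.3, 0.8, -1.2]
opening: 0.0074
finger_force: 59.6
```

```bash
python3 -m pendant '[0,0,0,-0.04,0,0,0,0,-0.08,0,0,0,0,-0.11,0,0,0,0,-0.13,0,0,0,0,-0.13,0]'; python3 -m pendant '[0,0,0,-0.02,0,0,0,0,-0.04,0,0,0,0,-0.04,0]'
```

```text
clock: 35.5
position: [0.5675, 0.1205, 0.0793]
tcp_rot: [0.026, 1.0, -0.0, -0.0]
force: [-1.0, -0.1, -0.8]
opening: 0.0071
finger_force: 59.6
clock: 35.8
position: [0.5678, 0.1205, 0.078]
tcp_rot: [0.026, 1.0, -0.0, 0.0]
force: [-2.9, -0.7, 3.9]
opening: 0.0071
finger_force: 60.3
```

```bash
python3 -m pendant '[0,0,0,-0.02,0,0.3,0,0,0,0,0.3,0,0,0,0,0.3,0,0,0.2,0,0.3,0,0,1,0,0.3,0,0,2,0,0.3,0,0,3,0,0.3,0,0,4,0]' 25; python3 -m pendant '[0.25,0,0,0.6,-0.14,0.25,0,0,1.1,-0.28,0.25,0.2,0.2,1.1,-0.42,0.25,0.4,0.4,1.1,-0.56,0.25,0.8,0.8,1.1,-0.7,0.25,1.2,1.2,1.1,-0.84,0.25,1.6,1.6,1.1,-0.98,0.25,2,2,1.1,-1.12]'; python3 -m pendant '[0.25,0.3,0.3,0,-0.14,0.25,0.8,0.8,0,-0.28,0.25,0.8,0.8,0,-0.42,0.25,0.8,0.8,0,-0.45,0.25,0.8,0.8,0,-0.45]'; python3 - <<'E'
from h import *
import pickle
w,c=grab("wrist");t,ct=grab("top");s,cs=grab("scene");pickle.dump((w,c,t,s),open("v7.pkl","wb"))
o=r.observe();q=o["tcp_rot"];print(o["position"],2*np.arctan2(q[1],q[0])-np.pi/2,o["opening"])
# board top-edge check in scene: brown pixels vs projected edge at z .105
h=cv2.cvtColor(s,cv2.COLOR_RGB2HSV);m=cv2.inRange(h,(6,70,50),(22,200,220));P=proj("scene",[[.507,.1235,.105],[.627,.1175,.105]],cs);print(P.round(1).tolist())
k,l,st,ce=cv2.connectedComponentsWithStats(m);print([(st[i].tolist(),ce[i].round(1).tolist()) for i in range(1,k) if st[i,4]>15 and 150<ce[i][0]<330 and 160<ce[i][1]<300])
E
```

```text
clock: 36.6
position: [0.5673, 0.1205, 0.28]
tcp_rot: [0.026, 1.0, 0.0, 0.0]
force: [1.7, 0.4, -0.0]
opening: 0.0255
finger_force: 0.0
clock: 37.4
position: [0.6683, 0.2213, 0.3329]
tcp_rot: [0.556, 0.831, 0.0, 0.0]
force: [-0.1, 0.4, 0.5]
opening: 0.0216
finger_force: 0.0
clock: 37.9
position: [0.7075, 0.2603, 0.3328]
tcp_rot: [0.725, 0.689, 0.0, 0.0]
force: [-0.1, -0.4, 0.3]
opening: 0.0212
finger_force: 0.0
[0.70742231 0.26005892 0.33320539] -0.050950245454363996 0.021194782286518242
[[279.2, 228.0], [249.8, 202.9]]
[([210, 158, 7, 7, 28], [213.8, 160.8]), ([258, 160, 13, 4, 40], [264.0, 161.4]), ([185, 173, 9, 6, 30], [188.1, 175.2]), ([250, 204, 30, 32, 445], [262.7, 221.7]), ([218, 232, 23, 24, 213], [229.2, 242.9]), ([198, 246, 22, 25, 191], [209.1, 256.8])]
```

```bash
python3 -m pendant '[0.25,0.03,0.02,-0.5,0,0.25,0.03,0.02,-1,0,0.25,0.03,0.02,-1.4,0,0.25,0.03,0.02,-1.7,0,0.25,0.03,0.02,-1.9,0,0.25,0.03,0.02,-2.07,0,0.25,0.03,0.02,-2.07,0]'; python3 -m pendant '[0,0,0,0,0,0,0,0,0,0,0,0,0,0,0,0,0,0,0,0]' 20
```

```text
clock: 38.75
position: [0.7088, 0.2613, 0.228]
tcp_rot: [0.725, 0.689, -0.001, -0.0]
force: [0.1, -0.0, -0.6]
opening: 0.0214
finger_force: 0.0
clock: 39.15
position: [0.7093, 0.2616, 0.2297]
tcp_rot: [0.725, 0.689, 0.0, 0.0]
force: [-0.6, -0.7, -0.3]
opening: 0.0093
finger_force: 20.9
```

Bar gripped again. Closing the lid along the reverse arc.

```bash
python3 -m pendant '[0,-0.19,0.01,0.07,0,0,-0.61,0.03,0.19,0,0,-1.03,0.05,0.24,0,0,-1.46,0.07,0.23,0,0,-1.88,0.09,0.15,0,0,-2.29,0.11,0.01,0,0,-2.67,0.13,-0.18,0,0,-3.02,0.15,-0.43,0]'; python3 -m pendant '[0,-0.3,0.01,-0.31,0,0,-0.56,0.03,-0.65,0,0,-0.7,0.04,-0.92,0,0,-0.8,0.04,-1.13,0,0,-0.87,0.04,-1.33,0,0,-0.9,0.05,-1.43,0,0,-0.9,0.05,-1.43,0]'
```

```text
clock: 39.95
position: [0.5583, 0.2692, 0.2099]
tcp_rot: [0.725, 0.689, 0.002, 0.002]
force: [2.5, 0.6, 0.5]
opening: 0.0092
finger_force: 21.1
clock: 40.65
position: [0.5113, 0.2717, 0.1349]
tcp_rot: [0.725, 0.689, -0.002, -0.001]
force: [-5.1, 1.8, 0.8]
opening: 0.0086
finger_force: 22.2
```

```bash
python3 -m pendant '[0,0,0,-0.03,0,0,0,0,-0.06,0,0,0,0,-0.06,0]'; python3 -m pendant '[0,0,0,0.02,0,0.4,0,0,0.02,0,0.4,0,0,0.02,0,0.5,0,0,0.6,0,0.5,0,0,1.4,0,0.5,0,0,1.8,0,0.5,0,-0.3,1.8,0,0.5,0,-0.6,1.8,0]';python3 - <<'E'
from h import *
import pickle
w,c=grab("wrist");t,ct=grab("top");s,cs=grab("scene");pickle.dump((w,c,t,s),open("v8.pkl","wb"))
print(r.observe()["position"])
h=cv2.cvtColor(w,cv2.COLOR_RGB2HSV)
print(proj("w",[[.5255,.172,.152],[.4924,.0853,.12],[.6403,.078,.12],[.5085,.3605,.12],[.6526,.3541,.12]],c).round(1).tolist())
m=cv2.inRange(h,(50,100,60),(80,255,255));k,l,st,ce=cv2.connectedComponentsWithStats(m);i=1+st[1:,4].argmax()
print(st[i],cv2.approxPolyDP(cv2.convexHull(np.argwhere(l==i)[:,::-1].astype(np.int32)),4,True).reshape(-1,2).tolist())
E
```

```text
clock: 40.95
position: [0.5114, 0.2718, 0.1346]
tcp_rot: [0.725, 0.689, -0.002, -0.002]
force: [-13.8, -2.6, 16.3]
opening: 0.0091
finger_force: 23.6
clock: 41.75
position: [0.5131, 0.2404, 0.2224]
tcp_rot: [0.725, 0.689, -0.0, 0.0]
force: [0.3, -0.8, 0.0]
opening: 0.0426
finger_force: 0.0
[0.51230339 0.23999737 0.22085048]
[[296.0, 299.1], [265.2, 353.8], [405.8, 352.8], [263.2, 62.8], [449.9, 62.7]]
[  259    60   191   295 22974] [[448, 62], [412, 298], [327, 353], [265, 352], [260, 61]]
```

```bash
python3 -m pendant '[0.5,0,-0.2,0,-0.14,0.5,0,-0.4,0,-0.28,0.5,0.1,-0.6,0,-0.42,0.5,0.1,-0.8,0,-0.56,0.5,0.2,-1,0,-0.7,0.5,0.28,-1.2,0,-0.84,0.5,0.28,-1.36,0,-0.98,0.5,0.28,-1.36,0,-1.12]'; python3 -m pendant '[0.5,0,0,-0.2,-0.14,0.5,0,0,-0.4,-0.28,0.5,0,0,-0.6,-0.42,0.5,0,0,-1,-0.45,0.5,0,0,-1.3,-0.45,0.5,0,0,-1.55,-0.45,0.5,0,0,-1.66,-0.45,0.5,0,0,-1.66,-0.45]'
```

```text
clock: 42.7
position: [0.5266, 0.1726, 0.2213]
tcp_rot: [0.981, 0.195, -0.001, -0.0]
force: [-0.5, -0.7, 0.5]
opening: 0.0426
finger_force: 0.0
clock: 43.5
position: [0.5265, 0.1734, 0.1388]
tcp_rot: [1.0, -0.025, -0.001, 0.0]
force: [0.5, -0.6, 0.1]
opening: 0.0431
finger_force: 0.0
```

```bash
python3 -m pendant '[0,0,0,0,0,0,0,0,0,0,0,0,0,0,0,0,0,0,0,0]' 30; python3 -m pendant '[0,0,0,0,0.13,0,0,0,0,0.26,0,0,0,0,0.39,0,0,0,0,0.52,0,0,0,0,0.65,0,0,0,0,0.78,0,0,0,0,0.91,0,0,0,0,1.04]'; python3 -m pendant '[0,0,0,0,0.13,0,0,0,0,0.26,0,0,0,0,0.39,0,0,0,0,0.52,0,0,0,0,0.58,0,0,0,0,0.58,0,0,0,0,0.58]'
```

```text
clock: 43.9
position: [0.5278, 0.1723, 0.1411]
tcp_rot: [1.0, -0.025, 0.001, 0.001]
force: [0.1, -5.3, 2.5]
opening: 0.0114
finger_force: 32.8
clock: 44.7
position: [0.527, 0.1736, 0.1411]
tcp_rot: [0.879, 0.477, -0.0, -0.0]
force: [-3.5, -0.5, 4.7]
opening: 0.0111
finger_force: 33.1
clock: 45.4
position: [0.5263, 0.1737, 0.1411]
tcp_rot: [0.708, 0.706, -0.001, -0.001]
force: [-7.0, -1.6, 6.1]
opening: 0.011
finger_force: 36.9
```

```bash
python3 -m pendant '[0.5,0,0,0,0,0.5,0,0,0,0,0.5,0,0,0,0,0.5,0,0,0.6,0,0.5,0,0,1.4,0,0.5,0,-0.5,2.4,0,0.5,0,-1.2,2.8,0,0.5,0,-2,2.8,0]';python3 -m pendant '[0.5,0,-0.3,0,-0.05,0.5,0,-0.3,0,-0.05,0.5,0,-0.3,0,-0.05]'; python3 - <<'E'
from fit import *
import pickle
w,c=grab("wrist");t,ct=grab("top");s,cs=grab("scene");pickle.dump((w,c,t,s),open("v9.pkl","wb"))
print(r.observe()["position"])
h=cv2.cvtColor(w,cv2.COLOR_RGB2HSV);u,v=proj("w",[[.527,.173,.14]],c)[0].astype(int);print(u,v)
for nm,lo,hi in(("white",(0,0,140),(180,70,255)),("red",(0,130,120),(8,255,255))):
    m=cv2.inRange(h,lo,hi);m[:v-60]=0;m[v+60:]=0;m[:,:u-60]=0;m[:,u+60:]=0
    k,l,st,ce=cv2.connectedComponentsWithStats(m);P=[(at_z("w",[ce[i]],.15,c)[0,:2].round(4).tolist(),st[i].tolist()) for i in range(1,k) if st[i,4]>8];print(nm,P)
d=cv2.inRange(h,(0,0,0),(180,255,60));d[:v-45]=0;d[v+45:]=0;d[:,:u-40]=0;d[:,u+40:]=0
t0=cv2.imread("pics/top0.png")[:,:,::-1].astype(int);b=np.abs(t0-t.astype(int)).max(2)>45;k,l,st,ce=cv2.connectedComponentsWithStats(b.astype(np.uint8));print("changed",[st[i].tolist() for i in range(1,k) if st[i,4]>15])
E
```

```text
clock: 46.2
position: [0.5295, 0.0727, 0.2857]
tcp_rot: [0.707, 0.707, 0.003, 0.004]
force: [0.2, 0.1, -0.9]
opening: 0.0429
finger_force: 0.0
clock: 46.5
position: [0.5268, 0.059, 0.2791]
tcp_rot: [0.725, 0.688, -0.0, -0.001]
force: [-0.2, 0.8, -0.2]
opening: 0.0426
finger_force: 0.0
[0.52689261 0.05963948 0.27930467]
271 78
white [([0.569, 0.1688], [308, 18, 23, 120, 2611]), ([0.527, 0.1842], [268, 55, 5, 15, 69]), ([0.5272, 0.1661], [248, 58, 47, 48, 444]), ([0.5533, 0.1676], [297, 79, 10, 6, 54])]
red [([0.5282, 0.1952], [270, 44, 3, 9, 17])]
changed [[251, 175, 43, 47, 390], [266, 182, 48, 61, 700], [250, 223, 15, 7, 33], [279, 226, 18, 11, 78], [250, 230, 23, 15, 95], [356, 232, 19, 17, 253], [297, 248, 6, 5, 23], [303, 248, 40, 9, 148], [390, 256, 20, 19, 273], [276, 262, 12, 13, 50], [232, 282, 328, 138, 20866], [299, 317, 25, 20, 152], [554, 351, 6, 8, 33], [197, 373, 26, 4, 55], [189, 379, 41, 31, 564], [230, 408, 7, 12, 65]]
```

```bash
python3 -c "
from bench import r
print(r.finish_job())"
```

```text
the job is handed in; nothing more can be done
None
```

The job is handed in: both orange tumblers present are nested in the left and middle blue tumblers, the board is fully down in its slot, and the lid is shut with the knob turned back to locked; the mug, jar, tub and tin were left alone.

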